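# Take a dry-fitted pepper mill apart onto its finishing stands

### The arm

A 7-joint arm with a two-finger parallel gripper is mounted at the origin on the work surface. World frame = base frame: x ahead of the robot, y to its left, z up, the work surface at z = 0. Lengths are in m, angles in rad, forces in N, time in s.
With the tool pointing down it reaches from about 0.425 to 0.925 m from the base axis. Payload 6.8 kg.
Tool frame: the origin (TCP) lies where the fingers leave the gripper's body, on its centre line; the fingertips stand 73 mm ahead of it and the grasp point (between the pads) lies 54 mm ahead of it; z points along the fingers, y is the line along which they close (so a half turn about z gives the same grasp; the last joint's range is limited). The gripper opens to 85 mm and grips with 20 to 120 N. Pads are 22 mm wide; open, the fingers measure 114 mm over their backs; the gripper's body (76 mm by 85 mm) begins 54 mm behind the grasp point. The pads swing forward as they close: fully open they stand 13 mm farther back than shut.
Start: joints at [1.174, 0.477, 0.022, 1.555, -0.011, 1.109, -0.083], TCP at [0.192, -0.647, 0.304] pointing down, gripper open.
Joint ranges: [-2.96, 2.96], [-0.34, 2.1], [-1.41, 1.46], [0.24, 2.44], [-1.37, 4.51], [0.17, 1.92], [-2.96, 2.96]. Speed limits (rad/s): [2.39, 2.39, 3.14, 3.14, 3.14, 3.14, 3.14].

### API

Orientations are given as a rotation vector (axis times angle).
In Python, from bench import r gives the robot as it stands.
- The arm moves only by the shell command python3 drive.py FILE [OPENING] [FORCE], which reads ROWS from the file FILE. ROWS is a JSON list of rows, 1 to 5 of them, each written [[dx, dy, dz], [rx, ry, rz]]: dx, dy, dz in units of 100 mm, then a rotation vector rx, ry, rz in units of 0.05 rad; each row is the pose to reach, as a shift and turn from the pose commanded when the command began, along the tool's axes at that moment; what a row does not reach only later rows make up. A row lasts 1/10 s, in which the tool goes at most 0.05 m and 0.15 rad, less where a joint would pass 70% of its speed; a pose out of reach is approached as far as the arm can. OPENING is the finger opening in m, set as the command begins (- or left out keeps the last). The fingers move at their own pace and stop on an object; FORCE is the grip in N (left out, the last holds). Time passes only in rows, so rows that do not move let the fingers close. It prints the time, the measured TCP pose, the force, the opening and the grip force at its end. Input that does not fit is refused with a message, and nothing moves.
- r.get_obs(): the state, without advancing time (a new reading comes with each control period).
- r.grab_frame(name): name is "side" or "top" or "wrist"; returns (picture, depth): 400x640x3 uint8, blue, green, red; 400x640 float32, m along the optical axis (not along the pixel's ray), 0 where there is no reading.
- r.camera_info(name): a dict with "camera_matrix" (3x3 intrinsics, pixels), "R" (3x3) and "t" (3): a world point X has camera coordinates R X + t. Camera axes: x right, y down, z forward; pixel columns grow to the right and rows downward; lengths in m; the calibration is good to about 2 mm. A picture is of the moment at which its call begins: read the wrist's pose just before it. camera_info takes no time and is no camera call; for the wrist camera it gives the pose at the moment of the call.
- r.hand_in(): hands the job in; it is judged then, once.
The state is a dict: "clock": time; "joints": joint angles; "qvel": joint speeds; "tau": joint torques, N m; "tcp_pos": TCP position; "orientation": TCP orientation; "contact_force": force on the tool from outside, world axes, zero at the start; "moment": the same for the moment, N m; "grip_width": finger opening in m; "gripper_force": force on a finger pad.
Only numpy, scipy, OpenCV 4.12 (cv2) and the standard library are available. Lean on these libraries where they do the work, as an engineer would, in place of code of your own. Each camera call takes 0.05 s, during which the arm holds its last target. There are 200 camera calls.

### The job

The turned pepper mill has been dry-fitted and now goes for oiling: take it apart and set every part upright on the finishing stand made for it - the cap with its spigot down in the holed block, the collar ring over the low pin on the round foot, the barrel over the tall dowel and the base over the thick stub - each seated fully down. Set the parts down, do not drop them, and leave the stands, the jar of polish and the finished dark mill where they stand.

Things in the scene. Friction and masses are not known exactly. Their poses are not given: they have to be found in the camera images.
- cap: Top of the mill, pale turned wood, 66 mm high: a round spigot 22 mm across and 24 mm long, then a flat shoulder and a domed head 52 mm across, its side a plain cylinder from 26 to 48 mm above the origin. Origin: centre of the spigot's underside, z up. At the start it tops the mill, spigot loosely through the collar ring and 10 mm down the barrel's bore. Mill parts weigh 30 to 170 g.
- collar: Mid-brown turned wooden ring, 58 mm outside, 28 mm hole, 14 mm thick. Origin: centre of its underside, z up. At the start it lies between cap and barrel, overhanging the barrel's top by 7 mm all round.
- barrel: Main part of the mill, pale turned wood, 100 mm high: foot 66 mm across, tapering to a plain 44 mm cylinder from 45 to 100 mm above the origin (a thin bead near the top). Bored right through: 28 mm in the upper 55 mm, widening below to 54 mm at the foot. Origin: centre of its underside, z up. At the start it stands on the base, loosely around its tenon.
- base: Bottom of the mill, pale turned wood, 36 mm high: flange 84 mm across and 8 mm thick, then a 64 mm drum from 8 to 28 mm above the origin (grip it there), then a 50 mm tenon up to 36 mm, with 2 mm play in the barrel's foot. Bore 40 mm right through. Origin: centre of its underside, z up. At the start it stands on the bench, the barrel's underside 28 mm above its origin.
- stand_hole: Stand for the cap: loose square plywood block 84 x 84 x 34 mm with one round hole, 36 mm in diameter and 30 mm deep, in the middle of its top. Origin: centre of its underside, z up. The cap is home when its shoulder lies on the block (cap origin 10 mm above this origin). All stands weigh 0.4 kg.
- stand_low: Stand for the collar ring: loose round plywood foot 84 mm in diameter and 22 mm thick, with a pin 12 mm in diameter standing 30 mm above it. Origin: centre of the foot's underside, z up. The ring is home when it lies on the foot (22 mm above this origin).
- stand_tall: Stand for the barrel: loose square plywood foot 84 x 84 x 22 mm, with a dowel 12 mm in diameter standing 85 mm above it (top 107 mm above the origin). Origin: centre of the foot's underside, z up. The barrel is home when it stands on the foot (22 mm above this origin).
- stand_stub: Stand for the base: loose square plywood foot 84 x 84 x 22 mm, with a thick stub 24 mm in diameter standing 24 mm above it. Origin: centre of the foot's underside, z up. The base is home when it lies on the foot (22 mm above this origin).
- polish: Bystander: amber glass jar of polish with a brass lid, 72 mm in diameter, 62 mm high. Origin: centre of its underside.
- mill: Bystander: a finished mill of mid-brown wood, 143 mm high, 58 mm at the foot, in one piece. Origin: centre of its underside.

How it is judged:
At the end, for the whole second after the job is handed in: Cap in the holed block, collar ring on the low-pin stand, barrel on the tall-dowel stand, base on the stub stand: each centred within 12 mm of its stand's axis, fully down (within 5 mm of its seated height), upright within 0.1 rad, let go and at rest (horizontal distance between cap and stand_hole below 0.012 m and z of cap in the frame of stand_hole between 0.005 and 0.015 m and angle between each of cap, collar, barrel, base's own z axis and vertical below 0.1 rad and linear speed of each of cap, collar, barrel, base below 0.02 m/s and angular speed of each of cap, collar, barrel, base below 0.3 rad/s and horizontal distance between collar and stand_low below 0.012 m and z of collar in the frame of stand_low between 0.017 and 0.027 m and horizontal distance between barrel and stand_tall below 0.012 m and z of barrel in the frame of stand_tall between 0.017 and 0.027 m and horizontal distance between base and stand_stub below 0.012 m and z of base in the frame of stand_stub between 0.017 and 0.027 m); the robot touches nothing.
It fails at once if a part is dropped or thrown (free of the fingers and faster than 0.7 m/s, a fall of about 25 mm) ((linear speed of cap above 0.7 m/s and contact force between the fingers and cap below 0.02 N) or (linear speed of collar above 0.7 m/s and contact force between the fingers and collar below 0.02 N) or (linear speed of barrel above 0.7 m/s and contact force between the fingers and barrel below 0.02 N) or (linear speed of base above 0.7 m/s and contact force between the fingers and base below 0.02 N)).
It fails at once if a stand is shoved more than 30 mm or tipped (distance of any of stand_hole, stand_low, stand_tall, stand_stub from where it was at the start of the episode above 0.03 m or angle between any of stand_hole, stand_low, stand_tall, stand_stub's own z axis and vertical above 0.35 rad).
It fails at once if the jar of polish or the finished mill is shoved more than 30 mm or tipped (distance of any of polish, mill from where it was at the start of the episode above 0.03 m or angle between any of polish, mill's own z axis and vertical above 0.35 rad).
It also fails if it takes over 131 s, if anything falls off the work surface, if the arm or the gripper's body presses on something with over 40 N, if the wrist force passes 120 N, or if a joint passes its speed limit or range.

## Working session

There is one attempt and no reset: what is moved stays moved. The work goes in short steps, Python scripts to look and compute and a shell command to move; the robot and the scene stay as the last step left them, time stands still between calls to the robot, and variables do not carry over. Pictures are saved under pics/ and viewed, at most 14 in all, crops included, and the job is handed in when it is done.

```bash
ls; mkdir -p pics; python3 - <<'E'
from bench import r
import cv2,numpy as np
o=r.get_obs();print({k:np.round(v,3) for k,v in o.items()})
for n in("side","top"):
    p,d=r.grab_frame(n);cv2.imwrite(f"pics/{n}0.png",p);np.save(f"pics/{n}0.npy",d)
    c=r.camera_info(n);print(n,c["camera_matrix"],np.round(c["R"],3),c["t"], -c["R"].T@c["t"])
E
```

```text
bench.py
drive.py
pics
{'clock': np.float64(0.0), 'joints': array([ 1.174,  0.478,  0.022,  1.556, -0.011,  1.109, -0.083]), 'qvel': array([ 0.   , -0.   ,  0.001, -0.001, -0.002,  0.002,  0.003]), 'tau': array([-1.0000e-03, -5.9645e+01,  1.6080e+00, -2.8119e+01,  1.2000e-02,
        1.0000e-02, -0.0000e+00]), 'tcp_pos': array([ 0.192, -0.647,  0.303]), 'orientation': array([-3.107e+00, -4.520e-01,  1.000e-03]), 'contact_force': array([0.744, 0.65 , 0.356]), 'moment': array([-0.009,  0.026,  0.025]), 'gripper_force': np.float64(0.0), 'grip_width': np.float64(0.085)}
side [[468.05424005   0.         316.80656594]
 [  0.         468.05424005 199.4936962 ]
 [  0.           0.           1.        ]] [[-0.847 -0.531  0.022]
 [-0.323  0.481 -0.815]
 [ 0.422 -0.698 -0.579]] [0.51494486 0.23154939 1.16879528] [0.01799066 0.9772379  0.85413591]
top [[479.72156753   0.         322.44070892]
 [  0.         479.72156753 199.12538394]
 [  0.           0.           1.        ]] [[ 0.017 -1.    -0.008]
 [-0.996 -0.016 -0.092]
 [ 0.092  0.01  -0.996]] [0.04042326 0.58738696 1.26469584] [0.46841042 0.0377008  1.31350043]
```

View pics/side0.png

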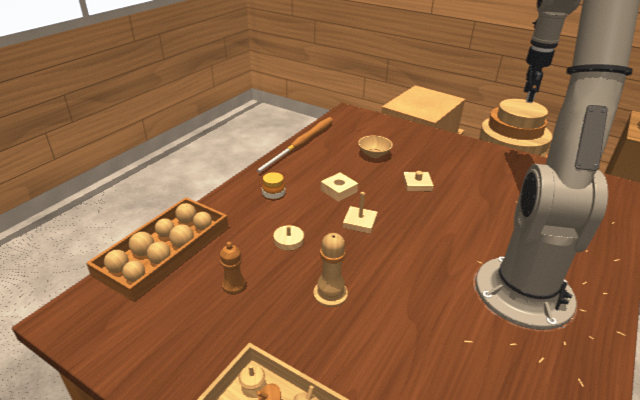

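View pics/top0.png

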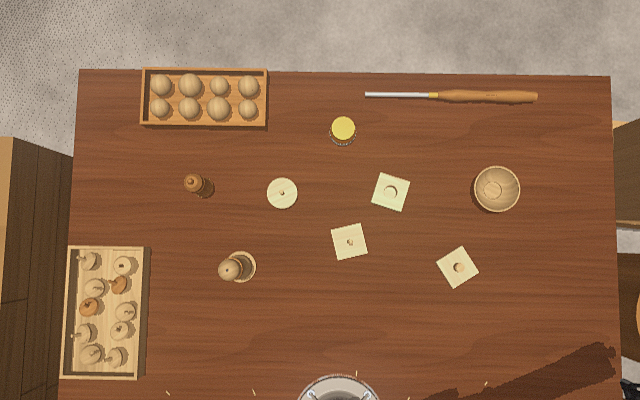

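The top view shows the stands: low (282,193), hole (391,192), tall (350,242), stub (458,267). It also shows the mill, with its cap at (230,269) and base flange at (240,267), the jar (343,130) and the dark mill (193,183). The side view agrees.

```bash
cat > h.py <<'E'
import cv2,numpy as np
from bench import r
def cam(n):
    c=r.camera_info(n);return c["camera_matrix"],c["R"],c["t"]
def world(n,d,c=None):
    K,R,t=c or cam(n)
    v,u=np.mgrid[:400,:640]
    P=np.dstack([(u-K[0,2])/K[0,0]*d,(v-K[1,2])/K[1,1]*d,d])
    return (P-t)@R
def ray(n,u,v,z,c=None):
    K,R,t=c or cam(n)
    C=-R.T@t;D=R.T@np.array([(u-K[0,2])/K[0,0],(v-K[1,2])/K[1,1],1])
    return C+D*(z-C[2])/D[2]
def proj(n,X):
    K,R,t=cam(n);p=K@(R@np.array(X)+t);return p[:2]/p[2]
E
python3 - <<'E'
from h import *
d=np.load("pics/top0.npy");W=world("top",d)
W2=world("side",np.load("pics/side0.npy"))
print("bench z",np.median(W[300:340,250:300,2]),np.median(W2[260:280,400:440,2]))
def rep(n,u,v,hw,z0,z1):
    s=W[v-hw:v+hw,u-hw:u+hw];m=(s[...,2]>z0)&(s[...,2]<z1)
    yy,xx=np.nonzero(m);q=s[m]
    (cx,cy),sz,a=cv2.minAreaRect(q[:,:2].astype(np.float32)*1000)
    print(n,len(q),"med z",np.median(q[:,2]).round(4),"rect c",round(cx,1),round(cy,1),np.round(sz,1),round(a),"mean",(q[:,:2].mean(0)*1000).round(1),"px",xx.mean()+u-hw,yy.mean()+v-hw)
    s=np.linalg.norm(W2[...,:2]-np.array([cx,cy])/1000,axis=2)<.058
    q=W2[s&(W2[...,2]>z0)&(W2[...,2]<z1)]
    (cx,cy),sz,a=cv2.minAreaRect(q[:,:2].astype(np.float32)*1000)
    print("   side",len(q),np.median(q[:,2]).round(4),round(cx,1),round(cy,1),np.round(sz,1),(q[:,:2].mean(0)*1000).round(1))
rep("low",282,193,25,.016,.028)
rep("hole",391,192,30,.028,.040)
rep("tall",350,242,30,.016,.028)
rep("tallpin",350,242,30,.09,.12)
rep("lowpin",282,193,25,.04,.06)
rep("stubpin",458,267,30,.036,.055)
rep("stub",458,267,30,.016,.028)
rep("cap",232,268,30,.145,.2)
rep("captop",232,268,30,.176,.2)
rep("flange",240,267,30,.004,.014)
rep("jar",343,130,30,.05,.08)
rep("mill",198,185,30,.1,.16)
E
```

```text
bench z 0.00024160564284836725 0.0014188628351191257
low 703 med z 0.0224 rect c 601.2 160.7 [81.1 82.3] 46 mean [601.7 160.6] px 281.850640113798 193.07681365576101
   side 465 0.0226 599.8 163.0 [81.7 82.7] [597.4 167.2]
hole 836 med z 0.0345 rect c 608.6 -130.8 [84.2 84.3] 73 mean [ 608.4 -130.7] px 390.14114832535887 191.89832535885168
   side 398 0.0348 606.6 -128.9 [88.5 89.4] [ 605.9 -127. ]
tall 930 med z 0.0223 rect c 474.2 -22.1 [84.1 83.7] 14 mean [474.1 -22. ] px 348.7172043010753 241.55268817204302
   side 514 0.0229 472.5 -19.8 [83.6 90. ] [470.5 -15. ]
tallpin 19 med z 0.1061 rect c 475.1 -21.3 [10.  10.3] 1 mean [474.2 -21.8] px 350.2105263157895 241.36842105263156
   side 27 0.1027 472.5 -21.2 [12.3  9.9] [472.6 -19. ]
lowpin 19 med z 0.0511 rect c 602.5 161.4 [10.6 10.7] 29 mean [601.8 160.7] px 280.8421052631579 191.94736842105263
   side 27 0.0488 600.5 162.2 [11.  12.4] [600.1 163.9]
stubpin 74 med z 0.0454 rect c 411.7 -310.7 [23.7 22.4] 64 mean [ 411.6 -310.2] px 459.1216216216216 267.4054054054054
   side 42 0.0454 409.0 -307.5 [22.4 22.5] [ 409.4 -306.3]
stub
[... 347 characters left out ...]
aptop 264 med z 0.1812 rect c 400.9 269.9 [43.6 44. ] 73 mean [401.7 268.5] px 227.4128787878788 270.1818181818182
   side 194 0.1817 401.2 272.2 [40.6 42.8] [398.4 275. ]
flange 418 med z 0.0063 rect c 402.2 272.6 [158.6 162.1] 1 mean [404.3 262. ] px 243.07177033492826 265.7105263157895
   side 273 0.0092 398.9 280.4 [104.2  66.8] [391.2 288.6]
jar 441 med z 0.0626 rect c 772.6 -0.8 [61.6 62.1] 48 mean [ 7.726e+02 -4.000e-01] px 342.64852607709753 128.46938775510205
   side 238 0.0622 772.5 -0.0 [63.2 64. ] [768.7   5.5]
mill 294 med z 0.1217 rect c 614.7 377.5 [45.9 45.6] 6 mean [613.9 374.7] px 193.01020408163265 182.72448979591837
   side 323 0.1194 610.7 384.4 [44.9 38.1] [607.5 387.3]
```

Units first: shifts go in units of 100 mm and turns go in units of 0.05 rad. So 0.042 m is 0.42, -0.027 m is -0.27, 0.29 rad is 5.8.

```bash
cat > to.py <<'E'
import sys
from h import *
from scipy.spatial.transform import Rotation as Ro
o=r.get_obs();R=Ro.from_rotvec(o["orientation"]).as_matrix()
print("t",o["clock"].round(2),"tcp",o["tcp_pos"].round(4),"rot\n",R.round(3),"w",o["grip_width"].round(4),"F",o["contact_force"].round(1))
if len(sys.argv)>1:
    T=np.array([float(a) for a in sys.argv[1:4]]);print("delta tool",(R.T@(T-o["tcp_pos"])).round(4))
E
echo '[[[0.42,-0.27,0],[0,0,2.9]],[[0.84,-0.54,0],[0,0,5.8]],[[1.26,-0.81,0],[0,0,5.8]],[[1.68,-1.08,0],[0,0,5.8]],[[2.1,-1.35,0],[0,0,5.8]]]' > next.json && python3 drive.py next.json .085 40
python3 to.py .5 0 .3
```

```text
clock: 0.6
tcp_pos: [0.356, -0.4559, 0.3036]
orientation: [-3.141, 0.002, 0.001]
contact_force: [0.9, -0.3, 0.9]
grip_width: 0.0851
gripper_force: 0.0Traceback (most recent call last):
  File "to.py", line 5, in <module>
    print("t",o["clock"].round(2),"tcp",o["tcp_pos"].round(4),"rot\n",R.round(3),"w",o["grip_width"].round(4),"F",o["contact_force"].round(1))
              ^^^^^^^^^^^^^^^^
AttributeError: 'float' object has no attribute 'round'
```

To row units: -0.215 m is -2.15, -0.172 m is -1.72.

```bash
echo '[[[0.24,-0.43,0],[0,0,0]],[[0.48,-0.86,0],[0,0,0]],[[0.72,-1.29,0],[0,0,0]],[[0.96,-1.72,0],[0,0,0]],[[1.2,-2.15,0],[0,0,0]]]' > next.json && python3 drive.py next.json 
echo '[[[0,-0.5,0],[0,0,0]],[[0,-1,0],[0,0,0]],[[0,-1.5,0],[0,0,0]],[[-0.1,-2,0],[0,0,0]],[[-0.2,-2.45,0],[0,0,0]]]' > next.json && python3 drive.py next.json 
echo '[[[-0.1,-0.5,0],[0,0,0]],[[-0.2,-1,0],[0,0,0]],[[-0.3,-1.5,0],[0,0,0]],[[-0.4,-2,0],[0,0,0]],[[-0.55,-2.45,0],[0,0,0]]]' > next.json && python3 drive.py next.json 
echo '[[[0,0,0],[0,0,0]],[[0,0,0],[0,0,0]],[[0,0,0],[0,0,0]]]' > next.json && python3 drive.py next.json
sed -i 's/o\["clock"\].round(2)/round(o["clock"],2)/;s/o\["grip_width"\].round(4)/round(float(o["grip_width"]),4)/' to.py; python3 to.py .401 .271 .3
python3 - <<'E'
from h import *
for n in ("wrist","top"):
    p,d=r.grab_frame(n);cv2.imwrite(f"pics/{n}1.png",p);np.save(f"pics/{n}1.npy",d)
c=cam("wrist");print(-c[1].T@c[2],c[1].round(3))
E
```

```text
clock: 1.1
tcp_pos: [0.4758, -0.2411, 0.3038]
orientation: [3.142, -0.002, -0.0]
contact_force: [0.5, -0.3, -0.2]
grip_width: 0.0852
gripper_force: 0.0
clock: 1.6
tcp_pos: [0.455, 0.0043, 0.3038]
orientation: [-3.142, 0.001, 0.0]
contact_force: [1.0, -0.0, 0.2]
grip_width: 0.0849
gripper_force: 0.0
clock: 2.1
tcp_pos: [0.4009, 0.2475, 0.3039]
orientation: [-3.141, 0.003, -0.001]
contact_force: [0.4, 0.6, 1.1]
grip_width: 0.0851
gripper_force: 0.0
clock: 2.4
tcp_pos: [0.4017, 0.2445, 0.3035]
orientation: [3.14, -0.004, -0.001]
contact_force: [0.8, -0.4, 0.1]
grip_width: 0.0851
gripper_force: 0.0
t 2.4 tcp [0.4017 0.2445 0.3035] rot
 [[ 1.    -0.003 -0.001]
 [-0.003 -1.    -0.001]
 [-0.001  0.001 -1.   ]] w 0.0851 F [ 0.8 -0.4  0.1]
delta tool [-0.0007 -0.0265  0.0035]
[0.47305124 0.24302587 0.37201665] [[-0.006 -1.     0.002]
 [-0.96   0.006  0.279]
 [-0.279  0.    -0.96 ]]
```

View pics/wrist1.png

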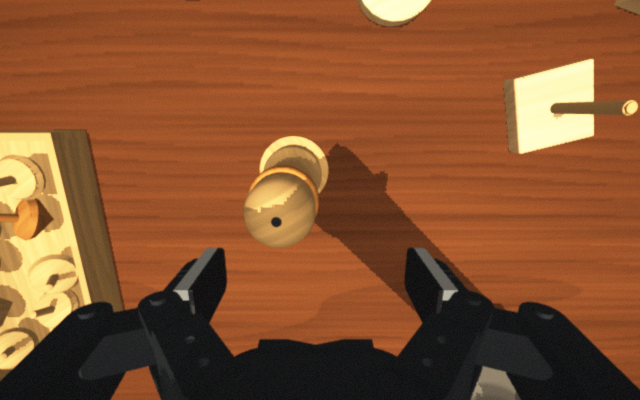

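The wrist view shows the mill cap with its dark top hole at (276,222), the base flange behind it at about (293,168), and the fingers at (210,270) and (425,270).

```bash
python3 - <<'E'
from h import *
c=cam("wrist");W=world("wrist",np.load("pics/wrist1.npy"),c)
print("dot",ray("wrist",276,222,.184,c).round(4))
M=np.linalg.norm(W[...,:2]-[.401,.271],axis=2)<.06
for a,b in((.15,.2),(.165,.2),(.174,.2),(.14,.15),(.004,.013)):
    q=W[M&(W[...,2]>a)&(W[...,2]<b)];cc,s,_=cv2.minAreaRect(q[:,:2].astype(np.float32)*1000);e,rr=cv2.minEnclosingCircle(q[:,:2].astype(np.float32)*1000);print(a,len(q),np.round(cc,1),np.round(s,1),np.round(e,1),round(rr,1),q[:,2].max())
E
```

```text
dot [0.4021 0.2689 0.184 ]
0.15 4159 [403.3 268.4] [50.7 48.9] [402.3 269. ] 25.9 0.18355829611721683
0.165 3824 [403.1 268.9] [50.3 48.3] [402.3 269. ] 25.7 0.18355829611721683
0.174 2839 [402.1 268.8] [43.1 43.2] [402.7 269.2] 22.7 0.18355829611721683
0.14 202 [418.4 264.9] [53.1 21.1] [408.7 267.5] 26.5 0.14982097864898378
0.004 899 [414.2 264.5] [83.3 57.7] [402.3 268.8] 41.7 0.012702288231760174
```

```bash
python3 - <<'E'
from h import *
c=cam("wrist");W=world("wrist",np.load("pics/wrist1.npy"),c)
tcp=r.get_obs()["tcp_pos"]
for a in((190,245,170,235),(400,440,245,300),(180,230,245,310)):
    s=W[a[2]:a[3],a[0]:a[1]] if 0 else W[240:320,a[0]:a[1]]
    q=(s-tcp).reshape(-1,3);q=q[(q[:,2]>-.12)]
    print(len(q),q.min(0).round(4),np.percentile(q[:,2],[0,2,10,50]).round(4))
E
echo '[[[0,-0.247,0.2],[0,0,0]],[[0,-0.247,0.5],[0,0,0]],[[0,-0.247,0.795],[0,0,0]],[[0,-0.247,0.795],[0,0,0]]]' > next.json && python3 drive.py next.json
python3 to.py .402 .2692 .219
```

```text
2246 [-0.0107 -0.0011 -0.0622] [-0.0622 -0.0594 -0.0546 -0.0395]
2125 [-0.0113 -0.0556 -0.0615] [-0.0615 -0.0594 -0.0549 -0.0403]
2791 [-0.0107 -0.0011 -0.0622] [-0.0622 -0.059  -0.0538 -0.0372]
clock: 2.9
tcp_pos: [0.4003, 0.2679, 0.2213]
orientation: [3.137, -0.005, -0.009]
contact_force: [-0.4, -0.9, -0.0]
grip_width: 0.085
gripper_force: 0.0
t 2.9 tcp [0.4003 0.2679 0.2213] rot
 [[ 1.    -0.003 -0.006]
 [-0.003 -1.    -0.004]
 [-0.006  0.004 -1.   ]] w 0.085 F [-0.4 -0.9 -0. ]
delta tool [ 0.0017 -0.0014  0.0022]
```

To row units: 0.005 m is 0.05, -0.001 m is -0.01.

```bash
echo '[[[0.01,-0.01,0.05],[0,0,0]],[[0.01,-0.01,0.05],[0,0,0]],[[0.01,-0.01,0.05],[0,0,0]]]' > next.json && python3 drive.py next.json
echo '[[[0,0,0],[0,0,0]],[[0,0,0],[0,0,0]],[[0,0,0],[0,0,0]],[[0,0,0],[0,0,0]],[[0,0,0],[0,0,0]]]' > next.json && python3 drive.py next.json .045 30
echo '[[[0,0,0],[0,0,0]],[[0,0,0],[0,0,0]],[[0,0,0],[0,0,0]],[[0,0,0],[0,0,0]],[[0,0,0],[0,0,0]]]' > next.json && python3 drive.py next.json; python3 to.py .6077 -.130 .3; python3 - <<'E'
from h import *
p,d=r.grab_frame("wrist");cv2.imwrite("pics/w2.png",p)
E
```

```text
clock: 3.2
tcp_pos: [0.4032, 0.2717, 0.2207]
orientation: [-3.14, 0.003, -0.003]
contact_force: [0.0, 0.1, 0.5]
grip_width: 0.0849
gripper_force: 0.0
clock: 3.7
tcp_pos: [0.4027, 0.2716, 0.2198]
orientation: [-3.141, 0.002, -0.001]
contact_force: [1.0, -0.3, 4.3]
grip_width: 0.0509
gripper_force: 30.6
clock: 4.2
tcp_pos: [0.4027, 0.2717, 0.2197]
orientation: [-3.141, 0.002, -0.001]
contact_force: [-0.4, -1.2, 5.1]
grip_width: 0.0506
gripper_force: 30.7
t 4.2 tcp [0.4027 0.2717 0.2197] rot
 [[ 1.    -0.001  0.001]
 [-0.001 -1.     0.   ]
 [ 0.001 -0.    -1.   ]] w 0.0506 F [-0.4 -1.2  5.1]
delta tool [ 0.2056  0.4014 -0.0803]
```

View pics/w2.png

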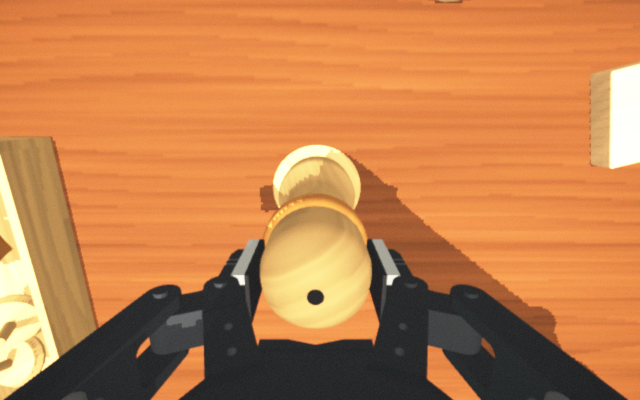

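To row units: -0.08 m is -0.8, -0.05 m is -0.5.

```bash
echo '[[[0,0,-0.08],[0,0,0]],[[0,0,-0.18],[0,0,0]],[[0,0,-0.3],[0,0,0]],[[0,0,-0.5],[0,0,0]],[[0,0,-0.8],[0,0,0]]]' > next.json && python3 drive.py next.json; echo '[[[0,0,0],[0,0,0]]]' > next.json && python3 drive.py next.json; python3 - <<'E'
from h import *
p,d=r.grab_frame("side");cv2.imwrite("pics/s3.png",cv2.resize(p[130:330,220:440],None,fx=2.5,fy=2.5))
E
python3 to.py .6077 -.130 .3
```

```text
clock: 4.75
tcp_pos: [0.4017, 0.271, 0.2998]
orientation: [3.14, -0.001, -0.003]
contact_force: [1.3, 0.8, -0.4]
grip_width: 0.0509
gripper_force: 31.5
clock: 4.85
tcp_pos: [0.4037, 0.2731, 0.3038]
orientation: [-3.137, 0.002, -0.01]
contact_force: [0.2, 1.0, -1.6]
grip_width: 0.0504
gripper_force: 31.5
t 4.9 tcp [0.4032 0.2723 0.3019] rot
 [[ 1.    -0.001  0.004]
 [-0.001 -1.     0.003]
 [ 0.004 -0.003 -1.   ]] w 0.0509 F [-0.2  0.1 -2. ]
delta tool [0.205  0.402  0.0017]
```

View pics/s3.png

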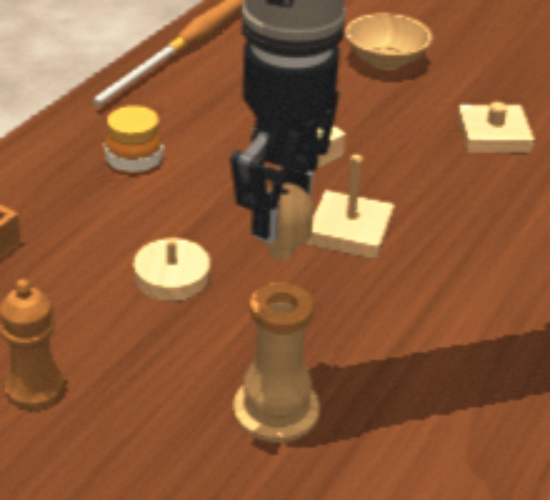

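The cap hangs upright in the fingers with its spigot down. The collar, barrel and base still stand, with the ring at about (282,305) in the crop.

To row units: 0.2 m is 2, 0.156 m is 1.56.

```bash
echo '[[[0.12,0.3,0],[0,0,0]],[[0.35,0.7,0],[0,0,0]],[[0.57,1.13,0],[0,0,0]],[[0.8,1.56,0],[0,0,0]],[[1.03,2,0],[0,0,0]]]' > next.json && python3 drive.py next.json
echo '[[[0.23,0.43,0],[0,0,0]],[[0.46,0.87,0],[0,0,0]],[[0.7,1.3,0],[0,0,0]],[[0.9,1.75,0],[0,0,0]],[[1.02,2.02,0],[0,0,0]]]' > next.json && python3 drive.py next.json
echo '[[[0,0,0.4],[0,0,0]],[[0,0,0.8],[0,0,0]],[[0,0,1.15],[0,0,0]],[[0,0,1.2],[0,0,0]],[[0,0,1.2],[0,0,0]]]' > next.json && python3 drive.py next.json
echo '[[[0,0,0],[0,0,0]],[[0,0,0],[0,0,0]]]' > next.json && python3 drive.py next.json
python3 to.py .6077 -.130 .12
python3 - <<'E'
from h import *
c=cam("wrist");p,d=r.grab_frame("wrist");cv2.imwrite("pics/w4.png",p);W=world("wrist",d,c)
M=(np.linalg.norm(W[...,:2]-[.6077,-.13],axis=2)<.065)&(W[...,2]>.028)&(W[...,2]<.040)
q=W[M];print(len(q),cv2.minAreaRect(q[:,:2].astype(np.float32)*1000),np.median(q[:,2]))
E
```

```text
clock: 5.4
tcp_pos: [0.5053, 0.0696, 0.299]
orientation: [3.141, -0.001, -0.001]
contact_force: [1.7, -0.3, -1.0]
grip_width: 0.0507
gripper_force: 31.5
clock: 5.9
tcp_pos: [0.6072, -0.1355, 0.2984]
orientation: [3.14, -0.009, -0.002]
contact_force: [-0.1, 0.7, -1.2]
grip_width: 0.0507
gripper_force: 31.6
clock: 6.4
tcp_pos: [0.6063, -0.1306, 0.1785]
orientation: [-3.141, 0.002, 0.004]
contact_force: [-0.8, -0.4, -0.4]
grip_width: 0.0507
gripper_force: 31.9
clock: 6.6
tcp_pos: [0.6082, -0.1308, 0.1816]
orientation: [3.141, -0.002, 0.006]
contact_force: [0.3, 0.0, -1.2]
grip_width: 0.0506
gripper_force: 31.9
t 6.6 tcp [ 0.6082 -0.1308  0.1816] rot
 [[ 1.    -0.001  0.004]
 [-0.001 -1.    -0.001]
 [ 0.004  0.001 -1.   ]] w 0.0506 F [ 0.3  0.  -1.2]
delta tool [-0.0007 -0.0009  0.0616]
6818 ((609.2020874023438, -131.66534423828125), (84.34095001220703, 82.60674285888672), 72.77318572998047) 0.03228681026207006
```

View pics/w4.png

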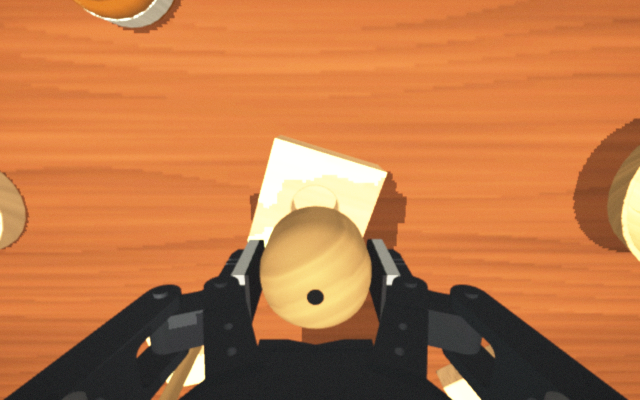

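```bash
echo '[[[0.01,0.01,0.3],[0,0,0]],[[0.01,0.01,0.48],[0,0,0]],[[0.01,0.01,0.56],[0,0,0]],[[0.01,0.01,0.62],[0,0,0]],[[0.01,0.01,0.64],[0,0,0]]]' > next.json && python3 drive.py next.json
echo '[[[0,0,0.02],[0,0,0]],[[0,0,0.03],[0,0,0]],[[0,0,0.04],[0,0,0]],[[0,0,0.04],[0,0,0]]]' > next.json && python3 drive.py next.json; python3 to.py .6077 -.130 .112
```

```text
clock: 7.15
tcp_pos: [0.6083, -0.1318, 0.1159]
orientation: [3.141, -0.002, 0.001]
contact_force: [-0.4, -0.3, -0.7]
grip_width: 0.0504
gripper_force: 31.9
clock: 7.55
tcp_pos: [0.6086, -0.1318, 0.1129]
orientation: [3.141, -0.002, 0.002]
contact_force: [-2.5, 1.0, 6.7]
grip_width: 0.0504
gripper_force: 32.5
t 7.55 tcp [ 0.6086 -0.1318  0.1129] rot
 [[ 1.    -0.001  0.002]
 [-0.001 -1.    -0.   ]
 [ 0.002  0.    -1.   ]] w 0.0504 F [-2.5  1.   6.7]
delta tool [-0.0009 -0.0018  0.0009]
```

```bash
echo '[[[0,0,0],[0,0,0]],[[0,0,0],[0,0,0]],[[0,0,0],[0,0,0]],[[0,0,0],[0,0,0]],[[0,0,0],[0,0,0]]]' > next.json && python3 drive.py next.json .085
echo '[[[0,0,-0.2],[0,0,0]],[[0,0,-0.6],[0,0,0]],[[0,0,-1],[0,0,0]],[[0,0,-1.4],[0,0,0]],[[0,0,-1.9],[0,0,0]]]' > next.json && python3 drive.py next.json
echo '[[[-0.15,-0.45,0],[0,0,0]],[[-0.3,-0.9,0],[0,0,0]],[[-0.5,-1.35,0],[0,0,0]],[[-0.75,-1.78,0],[0,0,0]],[[-1,-2.2,0],[0,0,0]]]' > next.json && python3 drive.py next.json
python3 - <<'E'
from h import *
p,d=r.grab_frame("top");W=world("top",d)
def f(c,rad,a,b):
    q=W[(np.linalg.norm(W[...,:2]-c,axis=2)<rad)&(W[...,2]>a)&(W[...,2]<b)]
    print(len(q),np.round(cv2.minEnclosingCircle(q[:,:2].astype(np.float32)*1000),1) if 0 else (cv2.minEnclosingCircle(q[:,:2].astype(np.float32)*1000),q[:,2].max()))
f([.608,-.131],.05,.045,.1); f([.608,-.131],.05,.066,.1); f([.402,.27],.05,.13,.16)
E
python3 to.py .402 .269 .3
```

```text
clock: 8.05
tcp_pos: [0.6079, -0.1317, 0.1113]
orientation: [-3.142, 0.002, 0.0]
contact_force: [-0.3, -0.1, -0.4]
grip_width: 0.085
gripper_force: 0.0
clock: 8.55
tcp_pos: [0.6069, -0.1317, 0.3018]
orientation: [-3.141, 0.002, 0.004]
contact_force: [1.3, -0.7, -0.6]
grip_width: 0.0849
gripper_force: 0.0
clock: 9.05
tcp_pos: [0.507, 0.0901, 0.3015]
orientation: [-3.142, 0.001, -0.001]
contact_force: [0.5, 1.2, 0.7]
grip_width: 0.0851
gripper_force: 0.0
317 (((606.8779907226562, -132.66299438476562), 26.311426162719727), np.float64(0.08199474364838932))
242 (((607.4177856445312, -132.55691528320312), 23.953399658203125), np.float64(0.08199474364838932))
362 (((401.6021423339844, 269.4244079589844), 28.873159408569336), np.float64(0.1496476864918841))
t 9.1 tcp [0.5027 0.0983 0.3016] rot
 [[ 1.     0.009 -0.002]
 [ 0.009 -1.     0.004]
 [-0.002 -0.004 -1.   ]] w 0.085 F [-5.7  5.9 -0.1]
delta tool [-0.0991 -0.1716  0.0025]
```

```bash
python3 - <<'E'
from h import *
def g(W,c):
    q=W[(np.linalg.norm(W[...,:2]-c,axis=2)<.01)];return np.percentile(q[:,2],[5,50,90,95]).round(4)
print("before top",g(world("top",np.load("pics/top0.npy")),[.4015,.2695]))
print("before side",g(world("side",np.load("pics/side0.npy")),[.4,.272]))
for n in("top","side"):
    p,d=r.grab_frame(n);print(n,g(world(n,d),[.607,-.132]))
    if n=="side":
        u,v=proj(n,[.607,-.132,.05]).astype(int);cv2.imwrite("pics/s5.png",cv2.resize(p[v-50:v+50,u-60:u+60],None,fx=5,fy=5))
E
```

```text
before top [0.1792 0.1833 0.1868 0.1872]
before side [0.182  0.1842 0.1857 0.1861]
top [0.0733 0.0766 0.0807 0.0817]
side [0.0743 0.0768 0.0789 0.079 ]
```

View pics/s5.png

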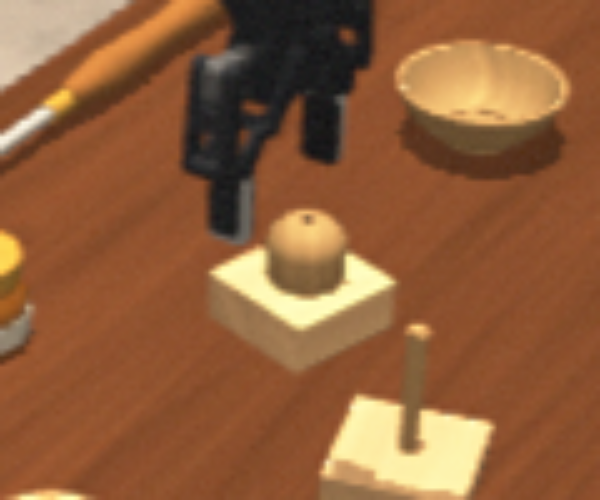

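The cap sits flush in the block at about (305,250) in the crop. Its top measures 76.7 mm, against 76 expected. Next is the collar.

To row units: -0.13 m is -1.3, -0.173 m is -1.73.

```bash
echo '[[[-0.25,-0.43,0],[0,0,0]],[[-0.5,-0.86,0],[0,0,0]],[[-0.75,-1.3,0],[0,0,0]],[[-1,-1.73,0],[0,0,0]],[[-1,-1.73,0.2],[0,0,0]]]' > next.json && python3 drive.py next.json
echo '[[[0,0,0],[0,0,0]],[[0,0,0],[0,0,0]]]' > next.json && python3 drive.py next.json; python3 to.py .402 .269 .2
```

```text
clock: 9.7
tcp_pos: [0.4066, 0.268, 0.2839]
orientation: [-3.136, -0.011, -0.006]
contact_force: [1.2, -0.5, -0.3]
grip_width: 0.0851
gripper_force: 0.0
clock: 9.9
tcp_pos: [0.4094, 0.2599, 0.2812]
orientation: [3.14, -0.006, -0.001]
contact_force: [0.2, 0.2, 0.5]
grip_width: 0.0848
gripper_force: 0.0
t 9.9 tcp [0.4094 0.2599 0.2812] rot
 [[ 1.    -0.004 -0.001]
 [-0.004 -1.    -0.001]
 [-0.001  0.001 -1.   ]] w 0.0848 F [0.2 0.2 0.5]
delta tool [-0.0074 -0.0091  0.0812]
```

```bash
echo '[[[-0.074,-0.09,0.2],[0,0,0]],[[-0.074,-0.09,0.5],[0,0,0]],[[-0.074,-0.09,0.75],[0,0,0]],[[-0.074,-0.09,0.81],[0,0,0]],[[-0.074,-0.09,0.81],[0,0,0]]]' > next.json && python3 drive.py next.json
echo '[[[0,0,0],[0,0,0]],[[0,0,0],[0,0,0]]]' > next.json && python3 drive.py next.json; python3 to.py .402 .269 .2; python3 - <<'E'
from h import *
c=cam("wrist");p,d=r.grab_frame("wrist");cv2.imwrite("pics/w6.png",p);W=world("wrist",d,c)
q=W[(np.linalg.norm(W[...,:2]-[.402,.269],axis=2)<.034)&(W[...,2]>.137)&(W[...,2]<.148)]
print(len(q),cv2.minEnclosingCircle(q[:,:2].astype(np.float32)*1000),np.median(q[:,2]))
E
```

```text
clock: 10.4
tcp_pos: [0.4018, 0.2694, 0.2003]
orientation: [3.141, -0.006, -0.001]
contact_force: [-0.7, 1.2, -0.1]
grip_width: 0.0849
gripper_force: 0.0
clock: 10.6
tcp_pos: [0.402, 0.2708, 0.2018]
orientation: [-3.14, 0.003, -0.003]
contact_force: [0.1, 1.3, -0.5]
grip_width: 0.0853
gripper_force: 0.0
t 10.6 tcp [0.402  0.2708 0.2018] rot
 [[ 1.    -0.002  0.002]
 [-0.002 -1.     0.001]
 [ 0.002 -0.001 -1.   ]] w 0.0853 F [ 0.1  1.3 -0.5]
delta tool [0.     0.0018 0.0018]
7884 ((401.63018798828125, 269.7743225097656), 28.979997634887695) 0.13973532108272935
```

Radius is 29.0 mm and the ring is centred, so I close on it.

```bash
echo '[[[0,0.01,0.01],[0,0,0]],[[0,0.01,0.01],[0,0,0]],[[0,0.01,0.01],[0,0,0]],[[0,0.01,0.01],[0,0,0]],[[0,0.01,0.01],[0,0,0]]]' > next.json && python3 drive.py next.json .05 30
echo '[[[0,0,0],[0,0,0]],[[0,0,0],[0,0,0]],[[0,0,0],[0,0,0]]]' > next.json && python3 drive.py next.json
python3 to.py
echo '[[[0,0,-0.05],[0,0,0]],[[0,0,-0.15],[0,0,0]],[[0,0,-0.3],[0,0,0]],[[0,0,-0.5],[0,0,0]],[[0,0,-0.5],[0,0,0]]]' > next.json && python3 drive.py next.json
echo '[[[0,0,0],[0,0,0]],[[0,0,0],[0,0,0]]]' > next.json && python3 drive.py next.json
python3 to.py .601 .1615 .2; python3 - <<'E'
from h import *
p,d=r.grab_frame("side");cv2.imwrite("pics/s7.png",cv2.resize(p[190:310,260:400],None,fx=5,fy=5))
E
```

```text
clock: 11.15
tcp_pos: [0.4013, 0.2698, 0.1997]
orientation: [-3.141, 0.002, -0.001]
contact_force: [-0.6, 1.4, 3.6]
grip_width: 0.056
gripper_force: 31.3
clock: 11.45
tcp_pos: [0.4012, 0.2697, 0.1997]
orientation: [-3.141, 0.002, -0.001]
contact_force: [0.7, 0.8, 5.4]
grip_width: 0.0563
gripper_force: 31.4
t 11.45 tcp [0.4012 0.2697 0.1997] rot
 [[ 1.    -0.001  0.001]
 [-0.001 -1.     0.   ]
 [ 0.001 -0.    -1.   ]] w 0.0563 F [0.7 0.8 5.4]
clock: 11.95
tcp_pos: [0.4019, 0.2703, 0.252]
orientation: [-3.139, 0.002, -0.006]
contact_force: [0.3, 0.6, -0.6]
grip_width: 0.0562
gripper_force: 31.9
clock: 12.15
tcp_pos: [0.4006, 0.269, 0.2488]
orientation: [3.141, -0.002, -0.002]
contact_force: [0.7, -0.1, -0.3]
grip_width: 0.0563
gripper_force: 31.9
t 12.15 tcp [0.4006 0.269  0.2488] rot
 [[ 1.    -0.001 -0.001]
 [-0.001 -1.    -0.001]
 [-0.001  0.001 -1.   ]] w 0.0563 F [ 0.7 -0.1 -0.3]
delta tool [0.2005 0.1072 0.0487]
```

View pics/s7.png

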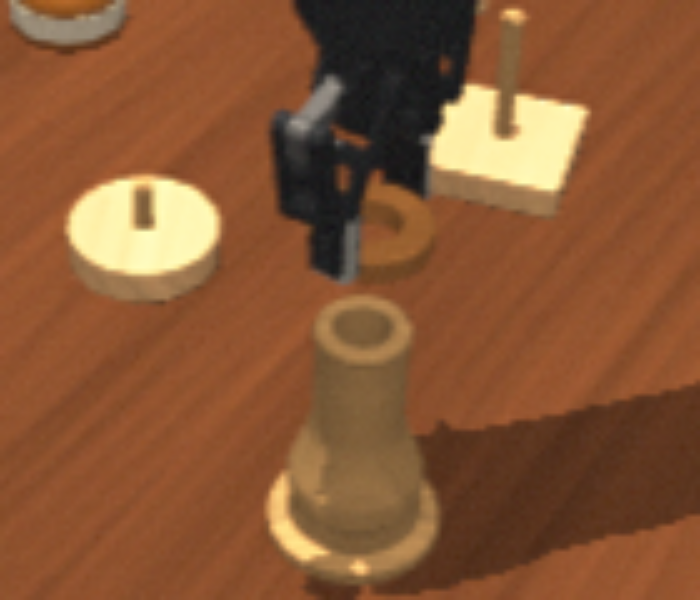

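The ring hangs level between the fingers at about (390,230), with the tips about flush with its underside. The barrel and base still stand.

To row units: 0.16 m is 1.6, 0.2 m is 2.

```bash
echo '[[[0.3,0.16,0],[0,0,0]],[[0.74,0.4,0],[0,0,0]],[[1.18,0.63,0],[0,0,0]],[[1.6,0.86,0],[0,0,0]],[[2,1.07,0],[0,0,0]]]' > next.json && python3 drive.py next.json
echo '[[[0,0,0.4],[0,0,0]],[[0,0,0.7],[0,0,0]],[[0,0,0.9],[0,0,0]],[[0,0,0.9],[0,0,0]],[[0,0,0.9],[0,0,0]]]' > next.json && python3 drive.py next.json
python3 to.py .601 .1615 .0937; python3 - <<'E'
from h import *
c=cam("wrist");p,d=r.grab_frame("wrist");cv2.imwrite("pics/w8.png",p);W=world("wrist",d,c)
q=W[(np.linalg.norm(W[...,:2]-[.601,.1615],axis=2)<.055)&(W[...,2]>.016)&(W[...,2]<.028)]
print(len(q),cv2.minEnclosingCircle(q[:,:2].astype(np.float32)*1000),np.median(q[:,2]))
E
```

```text
clock: 12.7
tcp_pos: [0.6023, 0.1605, 0.2483]
orientation: [3.141, -0.003, -0.002]
contact_force: [0.4, 1.7, -0.4]
grip_width: 0.0558
gripper_force: 31.9
clock: 13.2
tcp_pos: [0.6007, 0.1624, 0.1591]
orientation: [3.141, -0.001, -0.002]
contact_force: [0.0, 0.2, 0.1]
grip_width: 0.0561
gripper_force: 32.1
t 13.2 tcp [0.6007 0.1624 0.1591] rot
 [[ 1.    -0.001 -0.001]
 [-0.001 -1.    -0.   ]
 [-0.001  0.    -1.   ]] w 0.0561 F [0.  0.2 0.1]
delta tool [0.0004 0.0009 0.0654]
6405 ((602.017822265625, 160.88282775878906), 41.871212005615234) 0.020259375675944068
```

View pics/w8.png

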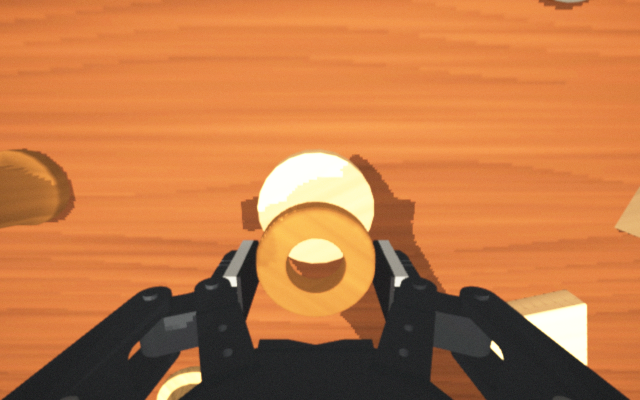

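The ring is centred in the fingers at (316,260) and the round foot lies beneath it, fitted at (602,161) mm with radius 41.9.

To row units: 0.001 m is 0.01, 0.062 m is 0.62.

```bash
echo '[[[0.01,0.01,0.25],[0,0,0]],[[0.01,0.01,0.42],[0,0,0]],[[0.01,0.01,0.52],[0,0,0]],[[0.01,0.01,0.59],[0,0,0]],[[0.01,0.01,0.62],[0,0,0]]]' > next.json && python3 drive.py next.json
echo '[[[0,0,0.01],[0,0,0]],[[0,0,0.02],[0,0,0]],[[0,0,0.03],[0,0,0]],[[0,0,0.03],[0,0,0]]]' > next.json && python3 drive.py next.json; python3 to.py .602 .161 .0937
```

```text
clock: 13.75
tcp_pos: [0.6018, 0.1614, 0.0971]
orientation: [3.142, -0.002, -0.001]
contact_force: [0.0, 0.1, -0.4]
grip_width: 0.0561
gripper_force: 32.1
clock: 14.15
tcp_pos: [0.6022, 0.1614, 0.0948]
orientation: [-3.141, 0.002, -0.001]
contact_force: [0.9, 0.5, -0.3]
grip_width: 0.0562
gripper_force: 32.1
t 14.15 tcp [0.6022 0.1614 0.0948] rot
 [[ 1.    -0.001  0.001]
 [-0.001 -1.     0.   ]
 [ 0.001 -0.    -1.   ]] w 0.0562 F [ 0.9  0.5 -0.3]
delta tool [-0.0002  0.0004  0.0011]
```

```bash
echo '[[[0,0,0.01],[0,0,0]],[[0,0,0.02],[0,0,0]],[[0,0,0.02],[0,0,0]]]' > next.json && python3 drive.py next.json
echo '[[[0,0,0],[0,0,0]],[[0,0,0],[0,0,0]],[[0,0,0],[0,0,0]],[[0,0,0],[0,0,0]],[[0,0,0],[0,0,0]]]' > next.json && python3 drive.py next.json .085
echo '[[[0,0,-0.2],[0,0,0]],[[0,0,-0.5],[0,0,0]],[[0,0,-1],[0,0,0]],[[0,0,-1.4],[0,0,0]],[[0,0,-1.6],[0,0,0]]]' > next.json && python3 drive.py next.json
echo '[[[-0.3,-0.16,0],[0,0,0]],[[-0.74,-0.4,0],[0,0,0]],[[-1.18,-0.63,0],[0,0,0]],[[-1.6,-0.86,0],[0,0,0]],[[-2,-1.07,0],[0,0,0]]]' > next.json && python3 drive.py next.json
echo '[[[0,0,0],[0,0,0]],[[0,0,0],[0,0,0]]]' > next.json && python3 drive.py next.json
python3 to.py .402 .2695 .157; python3 - <<'E'
from h import *
for n in("top","side"):
    p,d=r.grab_frame(n);W=world(n,d)
    q=W[(np.linalg.norm(W[...,:2]-[.602,.161],axis=2)<.05)&(W[...,2]>.030)&(W[...,2]<.043)];print(n,len(q),cv2.minEnclosingCircle(q[:,:2].astype(np.float32)*1000),np.median(q[:,2]),np.percentile(q[:,2],90))
    q=W[(np.linalg.norm(W[...,:2]-[.402,.269],axis=2)<.034)&(W[...,2]>.122)&(W[...,2]<.134)];print("barrel",len(q),len(q)>5 and cv2.minEnclosingCircle(q[:,:2].astype(np.float32)*1000))
c=cam("wrist");p,d=r.grab_frame("wrist");W=world("wrist",d,c)
q=W[(np.linalg.norm(W[...,:2]-[.402,.269],axis=2)<.034)&(W[...,2]>.120)&(W[...,2]<.134)];print("barrel",len(q),len(q)>5 and cv2.minEnclosingCircle(q[:,:2].astype(np.float32)*1000))
E
```

```text
clock: 14.45
tcp_pos: [0.6024, 0.1614, 0.0942]
orientation: [3.141, -0.002, 0.002]
contact_force: [-4.2, -1.5, 13.1]
grip_width: 0.0566
gripper_force: 33.2
clock: 14.95
tcp_pos: [0.6018, 0.1612, 0.0922]
orientation: [3.142, -0.002, -0.0]
contact_force: [0.2, -0.4, 0.2]
grip_width: 0.0851
gripper_force: 0.0
clock: 15.45
tcp_pos: [0.6031, 0.1619, 0.2566]
orientation: [-3.14, 0.002, -0.008]
contact_force: [0.6, 0.2, -0.4]
grip_width: 0.085
gripper_force: 0.0
clock: 15.95
tcp_pos: [0.4, 0.2693, 0.2525]
orientation: [-3.142, 0.001, -0.0]
contact_force: [0.6, 0.9, 0.5]
grip_width: 0.085
gripper_force: 0.0
clock: 16.15
tcp_pos: [0.4015, 0.2689, 0.2527]
orientation: [3.141, 0.002, 0.001]
contact_force: [1.1, 0.7, -0.3]
grip_width: 0.0855
gripper_force: 0.0
t 16.15 tcp [0.4015 0.2689 0.2527] rot
 [[ 1.     0.001  0.001]
 [ 0.001 -1.    -0.   ]
 [ 0.001  0.    -1.   ]] w 0.0855 F [ 1.1  0.7 -0.3]
delta tool [ 0.0004 -0.0006  0.0957]
top 278 ((602.7847290039062, 160.6163787841797), 29.168659210205078) 0.036055684860970154 0.039799594702478805
barrel 38 ((418.67022705078125, 264.1632385253906), 13.676346778869629)
side 212 ((600.1730346679688, 160.81846618652344), 32.12931823730469) 0.036020888329761205 0.038349450636537157
barrel 179 ((400.9864807128906, 269.39788818359375), 25.12542152404785)
barrel 2167 ((401.56866455078125, 269.7088317871094), 23.038015365600586)
```

The collar is seated, with its top at 36 mm and its centre within 1 mm. Next is the barrel.

```bash
echo '[[[0,-0.01,0.3],[0,0,0]],[[0,-0.01,0.6],[0,0,0]],[[0,-0.01,0.85],[0,0,0]],[[0,-0.01,0.95],[0,0,0]],[[0,-0.01,0.95],[0,0,0]]]' > next.json && python3 drive.py next.json
echo '[[[0,0,0],[0,0,0]],[[0,0,0],[0,0,0]],[[0,0,0],[0,0,0]],[[0,0,0],[0,0,0]],[[0,0,0],[0,0,0]]]' > next.json && python3 drive.py next.json .035 40
echo '[[[0,0,0],[0,0,0]],[[0,0,0],[0,0,0]],[[0,0,0],[0,0,0]]]' > next.json && python3 drive.py next.json
python3 to.py
echo '[[[0,0,-0.05],[0,0,0]],[[0,0,-0.15],[0,0,0]],[[0,0,-0.3],[0,0,0]],[[0,0,-0.5],[0,0,0]],[[0,0,-0.8],[0,0,0]]]' > next.json && python3 drive.py next.json
echo '[[[0,0,-0.4],[0,0,0]],[[0,0,-0.5],[0,0,0]],[[0,0,-0.5],[0,0,0]]]' > next.json && python3 drive.py next.json
python3 to.py .474 -.0215 .27; python3 - <<'E'
from h import *
p,d=r.grab_frame("side");cv2.imwrite("pics/s9.png",cv2.resize(p[170:310,240:400],None,fx=4,fy=4))
E
```

```text
clock: 16.8
tcp_pos: [0.4022, 0.2686, 0.1562]
orientation: [3.14, -0.004, -0.004]
contact_force: [0.2, -0.2, 0.7]
grip_width: 0.0851
gripper_force: 0.0
clock: 17.3
tcp_pos: [0.4026, 0.2698, 0.1583]
orientation: [-3.141, 0.002, -0.003]
contact_force: [0.4, -0.7, 6.3]
grip_width: 0.043
gripper_force: 40.1
clock: 17.6
tcp_pos: [0.4027, 0.2699, 0.1583]
orientation: [-3.141, 0.002, -0.003]
contact_force: [-0.4, -0.8, 5.5]
grip_width: 0.043
gripper_force: 40.1
t 17.6 tcp [0.4027 0.2699 0.1583] rot
 [[ 1.    -0.001  0.002]
 [-0.001 -1.     0.001]
 [ 0.002 -0.001 -1.   ]] w 0.043 F [-0.4 -0.8  5.5]
clock: 18.1
tcp_pos: [0.4011, 0.2688, 0.2376]
orientation: [3.14, -0.001, -0.004]
contact_force: [1.4, 0.8, -1.4]
grip_width: 0.0429
gripper_force: 40.8
clock: 18.4
tcp_pos: [0.4025, 0.27, 0.2893]
orientation: [-3.14, 0.002, -0.005]
contact_force: [0.5, -0.2, -1.7]
grip_width: 0.043
gripper_force: 40.9
t 18.4 tcp [0.4025 0.27   0.2893] rot
 [[ 1.    -0.001  0.003]
 [-0.001 -1.     0.002]
 [ 0.003 -0.002 -1.   ]] w 0.043 F [ 0.5 -0.2 -1.7]
delta tool [0.0718 0.2914 0.019 ]
```

View pics/s9.png

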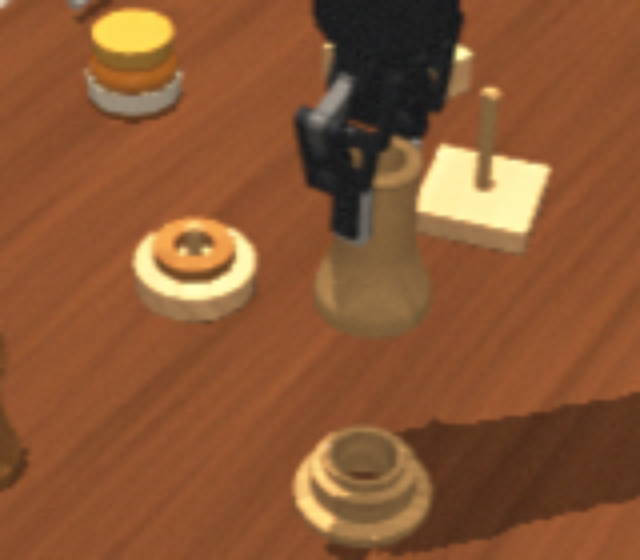

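The barrel hangs upright at about (370,250). The collar lies over its pin at (195,245), and the base stays on the bench at (362,480).

To row units: 0.227 m is 2.27, 0.179 m is 1.79.

```bash
echo '[[[0.09,0.35,0],[0,0,0]],[[0.21,0.83,0],[0,0,0]],[[0.32,1.31,0],[0,0,0]],[[0.44,1.79,0],[0,0,0]],[[0.56,2.27,0],[0,0,0]]]' > next.json && python3 drive.py next.json
echo '[[[0.1,0.4,0],[0,0,0]],[[0.16,0.645,0],[0,0,0]],[[0.16,0.645,0.2],[0,0,0]],[[0.16,0.645,0.2],[0,0,0]],[[0.16,0.645,0.2],[0,0,0]]]' > next.json && python3 drive.py next.json
python3 to.py .474 -.0215 .1523; python3 - <<'E'
from h import *
c=cam("wrist");p,d=r.grab_frame("wrist");cv2.imwrite("pics/w10.png",p);W=world("wrist",d,c)
q=W[(np.linalg.norm(W[...,:2]-[.474,-.0215],axis=2)<.065)&(W[...,2]>.014)&(W[...,2]<.028)]
print(len(q),cv2.minAreaRect(q[:,:2].astype(np.float32)*1000),np.median(q[:,2]))
p,d=r.grab_frame("side");u,v=proj("side",[.474,-.02,.12]).astype(int);cv2.imwrite("pics/s10.png",cv2.resize(p[v-70:v+70,u-70:u+70],None,fx=4,fy=4))
E
```

```text
clock: 18.95
tcp_pos: [0.4567, 0.0402, 0.2856]
orientation: [3.141, -0.001, -0.005]
contact_force: [0.4, -0.3, -2.0]
grip_width: 0.0435
gripper_force: 41.1
clock: 19.45
tcp_pos: [0.4726, -0.0216, 0.2661]
orientation: [-3.141, 0.0, 0.006]
contact_force: [-0.0, 0.2, -1.2]
grip_width: 0.0432
gripper_force: 41.2
t 19.45 tcp [ 0.4726 -0.0216  0.2661] rot
 [[ 1.    -0.    -0.004]
 [-0.    -1.     0.   ]
 [-0.004 -0.    -1.   ]] w 0.0432 F [-0.   0.2 -1.2]
delta tool [ 1.800e-03 -1.000e-04  1.138e-01]
3378 ((475.2459716796875, -22.298133850097656), (81.78392791748047, 84.0672836303711), 14.120584487915039) 0.02019358586031575
```

View pics/s10.png

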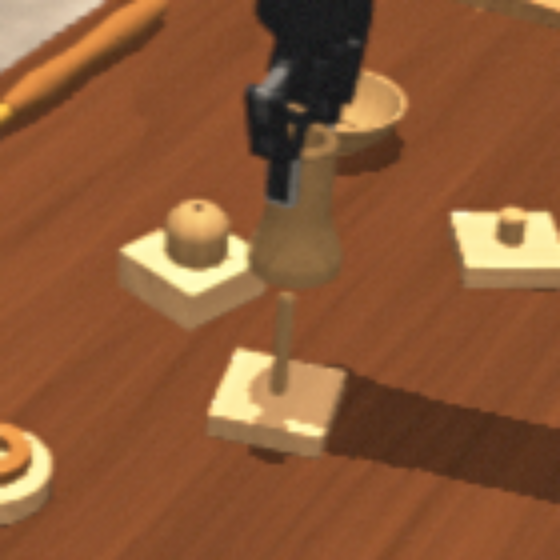

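The barrel is held over the dowel, its underside at about (297,262) and the dowel top at (287,295). It sits a touch to the right, and dx +2 mm corrects that.

Units first: shifts go in units of 100 mm and turns go in units of 0.05 rad. So 0.075 m is 0.75, 0.065 m is 0.65.

```bash
echo '[[[0.02,0.005,0.2],[0,0,0]],[[0.02,0.005,0.35],[0,0,0]],[[0.02,0.005,0.5],[0,0,0]],[[0.02,0.005,0.65],[0,0,0]],[[0.02,0.005,0.75],[0,0,0]]]' > next.json && python3 drive.py next.json
python3 to.py .4745 -.022 .1523
echo '[[[0,0,0.1],[0,0,0]],[[0,0,0.2],[0,0,0]],[[0,0,0.28],[0,0,0]],[[0,0,0.33],[0,0,0]],[[0,0,0.35],[0,0,0]]]' > next.json && python3 drive.py next.json
python3 to.py .4745 -.022 .1523
```

```text
clock: 20.05
tcp_pos: [0.4756, -0.0219, 0.192]
orientation: [-3.141, -0.0, 0.0]
contact_force: [0.6, -0.4, -1.2]
grip_width: 0.0428
gripper_force: 41.2
t 20.05 tcp [ 0.4756 -0.0219  0.192 ] rot
 [[ 1.  0. -0.]
 [ 0. -1.  0.]
 [-0. -0. -1.]] w 0.0428 F [ 0.6 -0.4 -1.2]
delta tool [-0.0011  0.0001  0.0397]
clock: 20.55
tcp_pos: [0.4755, -0.0226, 0.1569]
orientation: [3.142, -0.002, -0.001]
contact_force: [-0.3, -0.7, -2.5]
grip_width: 0.0431
gripper_force: 41.2
t 20.55 tcp [ 0.4755 -0.0226  0.1569] rot
 [[ 1.    -0.001 -0.001]
 [-0.001 -1.    -0.   ]
 [-0.001  0.    -1.   ]] w 0.0431 F [-0.3 -0.7 -2.5]
delta tool [-0.001  -0.0006  0.0046]
```

To row units: 0.006 m is 0.06, 0.004 m is 0.04.

```bash
echo '[[[0,0,0.02],[0,0,0]],[[0,0,0.04],[0,0,0]],[[0,0,0.06],[0,0,0]],[[0,0,0.06],[0,0,0]]]' > next.json && python3 drive.py next.json
python3 to.py .4745 -.022 .1523
```

```text
clock: 20.95
tcp_pos: [0.4763, -0.0225, 0.1526]
orientation: [3.141, -0.002, 0.002]
contact_force: [-3.3, 0.2, 11.3]
grip_width: 0.0427
gripper_force: 42.3
t 20.95 tcp [ 0.4763 -0.0225  0.1526] rot
 [[ 1.    -0.001  0.001]
 [-0.001 -1.    -0.   ]
 [ 0.001  0.    -1.   ]] w 0.0427 F [-3.3  0.2 11.3]
delta tool [-0.0018 -0.0005  0.0003]
```

```bash
echo '[[[0,0,0],[0,0,0]],[[0,0,0],[0,0,0]],[[0,0,0],[0,0,0]],[[0,0,0],[0,0,0]],[[0,0,0],[0,0,0]]]' > next.json && python3 drive.py next.json .085
echo '[[[0,0,-0.2],[0,0,0]],[[0,0,-0.5],[0,0,0]],[[0,0,-0.9],[0,0,0]],[[0,0,-1.2],[0,0,0]],[[0,0,-1.2],[0,0,0]]]' > next.json && python3 drive.py next.json
echo '[[[-0.09,-0.35,0],[0,0,0]],[[-0.21,-0.83,0],[0,0,0]],[[-0.32,-1.31,0],[0,0,0]],[[-0.44,-1.79,0],[0,0,0]],[[-0.56,-2.27,0],[0,0,0]]]' > next.json && python3 drive.py next.json
echo '[[[-0.1,-0.4,0],[0,0,0]],[[-0.17,-0.645,0],[0,0,0]],[[-0.17,-0.645,0.4],[0,0,0]],[[-0.17,-0.645,0.8],[0,0,0]],[[-0.17,-0.645,0.8],[0,0,0]]]' > next.json && python3 drive.py next.json
echo '[[[0,0,0],[0,0,0]]]' > next.json && python3 drive.py next.json
python3 to.py .402 .2695 .084; python3 - <<'E'
from h import *
for n in("top","side"):
    p,d=r.grab_frame(n);W=world(n,d)
    q=W[(np.linalg.norm(W[...,:2]-[.475,-.022],axis=2)<.04)&(W[...,2]>.116)&(W[...,2]<.129)];print(n,len(q),cv2.minEnclosingCircle(q[:,:2].astype(np.float32)*1000),np.median(q[:,2]))
c=cam("wrist");p,d=r.grab_frame("wrist");W=world("wrist",d,c)
for a,b in((.03,.042),(.004,.013)):
    q=W[(np.linalg.norm(W[...,:2]-[.402,.269],axis=2)<.05)&(W[...,2]>a)&(W[...,2]<b)];print("base",len(q),len(q)>5 and cv2.minEnclosingCircle(q[:,:2].astype(np.float32)*1000),np.median(q[:,2]))
E
```

```text
clock: 21.45
tcp_pos: [0.4757, -0.0226, 0.1513]
orientation: [3.142, -0.002, -0.0]
contact_force: [0.6, -0.0, -0.9]
grip_width: 0.085
gripper_force: 0.0
clock: 21.95
tcp_pos: [0.4778, -0.0224, 0.2755]
orientation: [3.141, -0.002, 0.012]
contact_force: [-0.2, -0.3, 0.2]
grip_width: 0.0846
gripper_force: 0.0
clock: 22.45
tcp_pos: [0.4189, 0.2059, 0.2707]
orientation: [3.141, -0.003, -0.001]
contact_force: [0.7, -0.3, -0.1]
grip_width: 0.085
gripper_force: 0.0
clock: 22.95
tcp_pos: [0.4001, 0.2669, 0.1866]
orientation: [3.136, -0.0, -0.014]
contact_force: [-0.7, -0.1, -1.0]
grip_width: 0.085
gripper_force: 0.0
clock: 23.05
tcp_pos: [0.4026, 0.2688, 0.1911]
orientation: [3.141, -0.002, -0.003]
contact_force: [-0.3, -0.2, 0.1]
grip_width: 0.0849
gripper_force: 0.0
t 23.05 tcp [0.4026 0.2688 0.1911] rot
 [[ 1.    -0.001 -0.002]
 [-0.001 -1.    -0.001]
 [-0.002  0.001 -1.   ]] w 0.0849 F [-0.3 -0.2  0.1]
delta tool [-0.0004 -0.0009  0.1071]
top 169 ((475.6349182128906, -22.762392044067383), 22.81501579284668) 0.12222887120213606
side 117 ((475.19683837890625, -21.054845809936523), 25.281864166259766) 0.12234609229440341
base 1192 ((401.57421875, 269.3208312988281), 25.043128967285156) 0.0338606753754882
base 2327 ((401.5281677246094, 269.2444763183594), 41.96435546875) 0.0069832943562126
```

The barrel is seated, with its top at 122 mm and its centre within 1 mm. Next is the base.

To row units: 0.11 m is 1.1, 0.1 m is 1.

```bash
echo '[[[-0.01,-0.005,0.4],[0,0,0]],[[-0.01,-0.005,0.75],[0,0,0]],[[-0.01,-0.005,1],[0,0,0]],[[-0.01,-0.005,1.1],[0,0,0]],[[-0.01,-0.005,1.1],[0,0,0]]]' > next.json && python3 drive.py next.json
echo '[[[0,0,0],[0,0,0]],[[0,0,0],[0,0,0]]]' > next.json && python3 drive.py next.json; python3 to.py .4015 .2693 .081
echo '[[[0,0,0],[0,0,0]],[[0,0,0],[0,0,0]],[[0,0,0],[0,0,0]],[[0,0,0],[0,0,0]],[[0,0,0],[0,0,0]]]' > next.json && python3 drive.py next.json .055 40
echo '[[[0,0,0],[0,0,0]],[[0,0,0],[0,0,0]],[[0,0,0],[0,0,0]]]' > next.json && python3 drive.py next.json
python3 to.py
```

```text
clock: 23.7
tcp_pos: [0.4023, 0.2696, 0.0816]
orientation: [3.141, -0.002, -0.0]
contact_force: [-0.4, -0.6, 0.0]
grip_width: 0.0851
gripper_force: 0.0
clock: 23.9
tcp_pos: [0.403, 0.2702, 0.0829]
orientation: [-3.14, 0.002, -0.004]
contact_force: [-0.1, 0.3, 0.3]
grip_width: 0.0856
gripper_force: 0.0
t 23.9 tcp [0.403  0.2702 0.0829] rot
 [[ 1.    -0.002  0.002]
 [-0.002 -1.     0.002]
 [ 0.002 -0.002 -1.   ]] w 0.0856 F [-0.1  0.3  0.3]
delta tool [-0.0015  0.0009  0.0019]
clock: 24.4
tcp_pos: [0.4026, 0.2688, 0.0826]
orientation: [3.14, -0.003, 0.002]
contact_force: [-1.7, -3.5, 12.5]
grip_width: 0.0621
gripper_force: 40.4
clock: 24.7
tcp_pos: [0.4026, 0.2688, 0.0826]
orientation: [3.14, -0.003, 0.002]
contact_force: [-1.9, -3.7, 12.3]
grip_width: 0.0617
gripper_force: 40.4
t 24.7 tcp [0.4026 0.2688 0.0826] rot
 [[ 1.    -0.002  0.001]
 [-0.002 -1.    -0.001]
 [ 0.001  0.001 -1.   ]] w 0.0617 F [-1.9 -3.7 12.3]
```

To row units: -0.165 m is -1.65, -0.12 m is -1.2.

```bash
echo '[[[0,0,-0.1],[0,0,0]],[[0,0,-0.3],[0,0,0]],[[0,0,-0.7],[0,0,0]],[[0,0,-1.2],[0,0,0]],[[0,0,-1.65],[0,0,0]]]' > next.json && python3 drive.py next.json
echo '[[[0.1,0.3,-0.1],[0,0,0]],[[0.3,0.65,-0.1],[0,0,0]],[[0.5,1.1,-0.1],[0,0,0]],[[0.7,1.55,-0.1],[0,0,0]],[[0.85,2.02,-0.1],[0,0,0]]]' > next.json && python3 drive.py next.json
echo '[[[0,0.4,0],[0,0,0]],[[0,0.9,0],[0,0,0]],[[0,1.4,0],[0,0,0]],[[-0.05,1.9,0],[0,0,0]],[[-0.15,2.38,0],[0,0,0]]]' > next.json && python3 drive.py next.json
echo '[[[-0.13,0.4,0],[0,0,0]],[[-0.35,0.85,0],[0,0,0]],[[-0.6,1.25,0],[0,0,0]],[[-0.6,1.37,0],[0,0,0]],[[-0.6,1.37,0],[0,0,0]]]' > next.json && python3 drive.py next.json
python3 to.py .411 -.31 .1046;  python3 - <<'E'
from h import *
c=cam("wrist");p,d=r.grab_frame("wrist");cv2.imwrite("pics/w11.png",p);W=world("wrist",d,c)
q=W[(np.linalg.norm(W[...,:2]-[.411,-.31],axis=2)<.065)&(W[...,2]>.014)&(W[...,2]<.028)]
print(len(q),cv2.minAreaRect(q[:,:2].astype(np.float32)*1000),np.median(q[:,2]))
E
```

```text
clock: 25.2
tcp_pos: [0.4015, 0.2695, 0.2489]
orientation: [-3.141, 0.001, 0.0]
contact_force: [1.7, 0.0, -0.6]
grip_width: 0.0617
gripper_force: 44.2
clock: 25.7
tcp_pos: [0.4874, 0.0659, 0.2573]
orientation: [-3.141, 0.001, -0.002]
contact_force: [0.7, -0.3, -1.2]
grip_width: 0.0616
gripper_force: 44.2
clock: 26.2
tcp_pos: [0.4714, -0.1724, 0.2572]
orientation: [-3.142, 0.001, -0.002]
contact_force: [1.0, -0.0, -0.2]
grip_width: 0.062
gripper_force: 44.2
clock: 26.7
tcp_pos: [0.4104, -0.3094, 0.2568]
orientation: [3.141, -0.009, 0.001]
contact_force: [-0.4, 0.9, -0.8]
grip_width: 0.0616
gripper_force: 44.2
t 26.7 tcp [ 0.4104 -0.3094  0.2568] rot
 [[ 1.    -0.006  0.001]
 [-0.006 -1.    -0.001]
 [ 0.001  0.001 -1.   ]] w 0.0616 F [-0.4  0.9 -0.8]
delta tool [0.0005 0.0005 0.1522]
3103 ((411.2696838378906, -311.92608642578125), (83.45386505126953, 84.09922790527344), 32.49081802368164) 0.020235477222955787
```

View pics/w11.png

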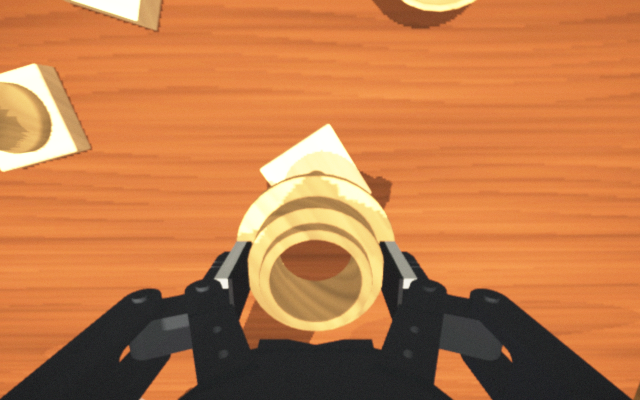

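The base hangs level and centred at about (316,270), with the stub stand below it at (325,165).

```bash
echo '[[[0.015,0.015,0.4],[0,0,0]],[[0.015,0.015,0.8],[0,0,0]],[[0.015,0.015,1],[0,0,0]],[[0.015,0.015,1.15],[0,0,0]],[[0.015,0.015,1.25],[0,0,0]]]' > next.json && python3 drive.py next.json
python3 to.py .412 -.311 .1046
echo '[[[0,0,0.08],[0,0,0]],[[0,0,0.15],[0,0,0]],[[0,0,0.2],[0,0,0]],[[0,0,0.23],[0,0,0]],[[0,0,0.23],[0,0,0]]]' > next.json && python3 drive.py next.json
python3 to.py .412 -.311 .1046
```

```text
clock: 27.25
tcp_pos: [0.4139, -0.3063, 0.1304]
orientation: [-3.139, -0.004, 0.001]
contact_force: [-0.2, 0.3, -0.8]
grip_width: 0.0619
gripper_force: 44.2
t 27.25 tcp [ 0.4139 -0.3063  0.1304] rot
 [[ 1.     0.003 -0.   ]
 [ 0.003 -1.     0.002]
 [-0.    -0.002 -1.   ]] w 0.0619 F [-0.2  0.3 -0.8]
delta tool [-0.0019  0.0047  0.0257]
clock: 27.75
tcp_pos: [0.4128, -0.309, 0.1083]
orientation: [3.142, -0.002, -0.0]
contact_force: [0.9, 0.5, -0.9]
grip_width: 0.0616
gripper_force: 44.2
t 27.75 tcp [ 0.4128 -0.309   0.1083] rot
 [[ 1.    -0.001 -0.   ]
 [-0.001 -1.    -0.   ]
 [-0.     0.    -1.   ]] w 0.0616 F [ 0.9  0.5 -0.9]
delta tool [-0.0008  0.002   0.0037]
```

To row units: 0.005 m is 0.05, 0.004 m is 0.04.

```bash
echo '[[[-0.005,0.015,0.02],[0,0,0]],[[-0.005,0.015,0.04],[0,0,0]],[[-0.005,0.015,0.05],[0,0,0]],[[-0.005,0.015,0.05],[0,0,0]]]' > next.json && python3 drive.py next.json
python3 to.py .412 -.311 .1046
```

```text
clock: 28.15
tcp_pos: [0.4126, -0.3111, 0.1046]
orientation: [3.141, -0.003, 0.001]
contact_force: [-2.6, 1.0, 12.1]
grip_width: 0.0619
gripper_force: 45.5
t 28.15 tcp [ 0.4126 -0.3111  0.1046] rot
 [[ 1.    -0.002  0.001]
 [-0.002 -1.    -0.001]
 [ 0.001  0.001 -1.   ]] w 0.0619 F [-2.6  1.  12.1]
delta tool [-0.0006 -0.0001  0.    ]
```

Seated at the expected height with 12 N contact. I release, retreat and check everything.

```bash
echo '[[[0,0,0],[0,0,0]],[[0,0,0],[0,0,0]],[[0,0,0],[0,0,0]],[[0,0,0],[0,0,0]],[[0,0,0],[0,0,0]]]' > next.json && python3 drive.py next.json .085
echo '[[[0,0,-0.2],[0,0,0]],[[0,0,-0.5],[0,0,0]],[[0,0,-1],[0,0,0]],[[0,0,-1.5],[0,0,0]],[[0,0,-2],[0,0,0]]]' > next.json && python3 drive.py next.json
echo '[[[-0.2,0.45,0],[0,0,0]],[[-0.4,0.9,0],[0,0,0]],[[-0.6,1.35,0],[0,0,0]],[[-0.8,1.8,0],[0,0,0]],[[-1,2.2,0],[0,0,0]]]' > next.json && python3 drive.py next.json
echo '[[[0,0,0],[0,0,0]],[[0,0,0],[0,0,0]],[[0,0,0],[0,0,0]]]' > next.json && python3 drive.py next.json
python3 - <<'E'
from h import *
def f(W,c,a,b,rad=.05):
    q=W[(np.linalg.norm(W[...,:2]-c,axis=2)<rad)&(W[...,2]>a)&(W[...,2]<b)]
    cc,R=cv2.minEnclosingCircle(q[:,:2].astype(np.float32)*1000);return np.round(cc,1),round(R,1),np.median(q[:,2]).round(4),len(q)
for n in("top","side"):
    p,d=r.grab_frame(n);cv2.imwrite(f"pics/{n}F.png",p);W=world(n,d)
    for k,c,a,b in(("cap",[.607,-.132],.045,.09),("collar",[.602,.161],.03,.043),("barrel",[.475,-.022],.116,.13),("base tenon",[.412,-.311],.052,.065),("hole",[.608,-.131],.028,.04),("low",[.601,.161],.016,.028),("tall",[.474,-.022],.016,.028),("jar",[.772,0],.05,.08),("mill",[.613,.38],.1,.16)):
        print(n,k,f(W,c,a,b,.065 if k in("hole","tall") else .05))
E
```

```text
clock: 28.65
tcp_pos: [0.4123, -0.3105, 0.1033]
orientation: [-3.141, 0.002, 0.0]
contact_force: [0.3, -0.2, -1.0]
grip_width: 0.0845
gripper_force: 0.0
clock: 29.15
tcp_pos: [0.4119, -0.3102, 0.3053]
orientation: [-3.141, 0.002, 0.0]
contact_force: [1.2, -1.4, -0.9]
grip_width: 0.085
gripper_force: 0.0
clock: 29.65
tcp_pos: [0.3107, -0.5324, 0.3034]
orientation: [3.141, -0.003, -0.0]
contact_force: [0.2, -0.9, -0.3]
grip_width: 0.0846
gripper_force: 0.0
clock: 29.95
tcp_pos: [0.313, -0.5292, 0.3031]
orientation: [-3.14, -0.001, -0.0]
contact_force: [-0.1, 0.5, 0.7]
grip_width: 0.0847
gripper_force: 0.0
top cap (array([ 607.2, -132.6]), 26.4, np.float64(0.0714), 316)
top collar (array([604.5, 153.2]), 35.9, np.float64(0.0363), 284)
top barrel (array([475.6, -22.9]), 22.9, np.float64(0.1218), 169)
top base tenon (array([ 411.6, -310. ]), 31.1, np.float64(0.0568), 158)
top hole (array([ 607.9, -130. ]), 57.7, np.float64(0.0345), 653)
top low (array([602.2, 160.7]), 42.1, np.float64(0.0222), 428)
top tall (array([474.4, -23. ]), 57.8, np.float64(0.0224), 538)
top jar (array([773.2,  -0.9]), 31.8, np.float64(0.0622), 447)
top mill (array([616.4, 378.3]), 24.7, np.float64(0.1211), 294)
side cap (array([ 603.4, -126. ]), 25.0, np.float64(0.0659), 207)
side collar (array([603.8, 162.8]), 31.5, np.float64(0.036), 215)
side barrel (array([475.7, -20. ]), 25.0, np.float64(0.1219), 116)
side base tenon (array([ 410.6, -307.4]), 31.1, np.float64(0.0558), 96)
side hole (array([ 604.8, -127.2]), 57.9, np.float64(0.0349), 283)
side low (array([600.3, 162.5]), 43.0, np.float64(0.0224), 274)
side tall (array([473.6, -18.6]), 57.3, np.float64(0.0229), 284)
side jar (array([773.1,   1.2]), 33.0, np.float64(0.0619), 236)
side mill (array([613.3, 381.8]), 23.1, np.float64(0.1183), 324)
```

View pics/sideF.png

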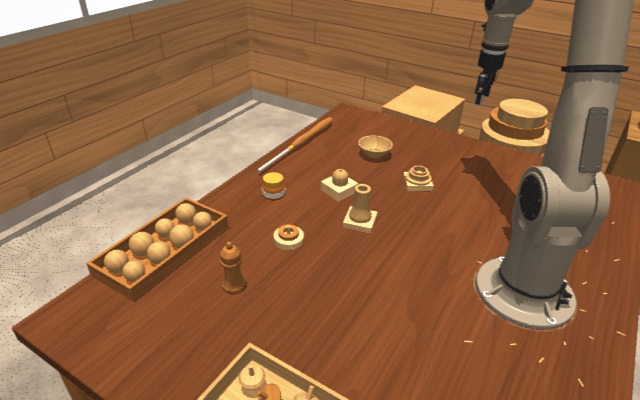

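All four parts stand upright on their stands: cap (340,178), collar (289,235), barrel (361,205), base (419,177). The jar and the dark mill have not moved.

```bash
python3 -c "
from bench import r
print(r.hand_in())"
```

```text
the job is handed in; nothing more can be done
None
```

The mill is apart and the job is handed in at about 30 s of robot time: in the last images cap, collar, barrel and base each stand fully down on their own stands, and the jar, dark mill and stands show no visible shift; the hand-in gave no verdict.

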